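# Index the specimen carousel of a vacuum suitcase to place 7

### The arm

A 7-joint arm with a two-finger parallel gripper is mounted at the origin on the work surface. World frame = base frame: x ahead of the robot, y to its left, z up, the work surface at z = 0. Lengths are in m, angles in rad, forces in N, time in s.
With the tool pointing down it reaches from about 0.425 to 0.925 m from the base axis. Payload 6.8 kg.
Tool frame: the origin (TCP) lies where the fingers leave the gripper's body, on its centre line; the fingertips stand 73 mm ahead of it and the grasp point (between the pads) lies 54 mm ahead of it; z points along the fingers, y is the direction in which the jaws open and shut (so a half turn about z gives the same grasp; the last joint's range is limited). The gripper opens to 85 mm and grips with 20 to 120 N. Pads are 22 mm wide; open, the fingers measure 114 mm over their backs; the gripper's body (76 mm by 85 mm) begins 54 mm behind the grasp point. The pads swing forward as they close: fully open they stand 13 mm farther back than shut.
Start: joints at [-1.379, 0.477, 0.022, 1.555, -0.011, 1.109, -0.083], TCP at [0.199, 0.645, 0.304] pointing down, gripper open.
Joint ranges: [-2.96, 2.96], [-0.34, 2.1], [-1.41, 1.46], [0.24, 2.44], [-1.37, 4.51], [0.17, 1.92], [-2.96, 2.96]. Speed limits (rad/s): [2.39, 2.39, 3.14, 3.14, 3.14, 3.14, 3.14].

### API

Orientations are given as a rotation vector (axis times angle).
In Python, from bench import r gives the robot as it stands.
- The arm moves only by the shell command python3 -m handwheel 'ROWS' [FORCE]. ROWS is JSON, a list that holds one entry, the list of rows, each a list of 7 numbers: the shift along the world's x, y, z in m, then the turn, a rotation vector about the world's x, y, z in rad, then the finger opening in m, from 0 to 0.0854. A call has 1 to 10 rows; each row shifts and turns the commanded pose from where the row before left it; what a row does not reach is not made up. A row lasts 1/12 s, in which the tool goes at most 41.7 mm and 7.16 degrees, less where a joint would pass 70% of its speed; a pose out of reach is approached as far as the arm can. A call is refused whole if a number of a shift passes 0.0417 or a number of a turn 0.125, either way. A call with a gripper value outside its range is refused whole. The fingers move at their own pace and stop on an object; FORCE is the grip in N (left out, the last holds). Time passes only in rows, so rows that do not move let the fingers close. It gives the time, the measured TCP pose, the force and the opening at its end, in the units of the state.
- r.get_obs(): the state, without advancing time (a new reading comes with each control period).
- r.grab_frame(name): name is "scene" or "top" or "wrist"; returns (picture, depth): 420x560x3 uint8, red, green, blue; 420x560 float32, m along the optical axis (not along the pixel's ray), 0 where there is no reading.
- r.get_calibration(name): a dict with "vertical_fov" (degrees; the focal length in pixels is half the picture's height over the tangent of half this angle, whatever the lens; pixels are square), "cx", "cy" (the principal point, pixels), "R" (3x3) and "t" (3): a world point X has camera coordinates R X + t; the wrist camera has in their place "T_tool_cam" (4x4, takes a point from camera to tool coordinates, whose origin is the TCP and whose axes are the flange's). Camera axes: x right, y down, z forward; pixel columns grow to the right and rows downward; lengths in m; the calibration is good to about 2 mm. A picture is of the moment at which its call begins: read the wrist's pose just before it. get_calibration takes no time and is no camera call.
- r.hand_in(): hands the job in, once; it reports no verdict.
Trained networks look in the newest picture that a camera, given by its name, has taken for a name from the list of things; names that differ only in an ending like _2 or _b are one class to them, and where a whole thing is asked for, a point or a joint stands for the part that bears it (a point fixed in the world has none). Each returns a list of dicts, best first, with "p" (0 to 1); they miss things now and then, are a little off and sometimes report something else, mostly with a low value. They report only what shows in the picture. A call takes as long as a camera call.
- r.masks_of(label, camera): "pixels" (420x560 bool, what is visible of it) and "at" ([column, row] in pixels, amid what is visible of it).
The state is a dict: "clock": time; "joints": joint angles; "qvel": joint speeds; "tau": joint torques, N m; "tcp_pos": TCP position; "orientation": TCP orientation; "contact_force": force on the tool from outside, world axes, zero at the start; "moment": the same for the moment, N m; "grip_width": finger opening in m.
Only numpy, scipy, OpenCV 4.12 (cv2) and the standard library are available. Lean on these libraries where they do the work, as an engineer would, in place of code of your own. Each camera call takes 0.05 s, during which the arm holds its last target.

### The job

The specimen wanted next is in place 7 of the vacuum suitcase's carousel: roll the large ridged wheel of the rotary drive up, pushing it on by its ridges one click at a time and letting it settle in each, until the numeral 7 rests in its click at the index line, without running past it. Push gently (the drive's bearing is delicate), leave the smaller shutter wheel as it is and do not disturb the parts lying around.

Things in the scene. Friction and masses are not known exactly. Their poses are not given: they have to be found in the camera images.
- suitcase: Vacuum suitcase, bolted down: stainless six-way cross, gate valve and ion pump on a 250 x 370 mm plate. Origin on the shelf straight below the middle of the black ridged wheel. Axes: y along the drive's level axle, from the cross outward; z up; x is the way the top of the wheel moves as digits grow. Plate top 20 mm up. Cross centre 171 mm from the wheel towards -y, its top 77 mm above the axle.
- wheel_center (a point): Fixed point on the axle, 115 mm above the shelf, middle of the black ridged wheel; axes as suitcase. Wheel 24 mm wide (y -12 to +12 mm): smooth rim of radius 45 mm with ten equal ridges 36 deg apart, each 6 mm thick, 22 mm long along y, standing straight out to radius 56 mm. Its upper half is free to reach from above and from the -x side.
- wheel_top (a point): Fixed point 56 mm above the axle: the height of the ridge tips as they pass the top of the ridged wheel. Where the ridges stand relative to the digits differs from suitcase to suitcase (the wheel was clamped on its hub anyhow) and is not measured: find a ridge by feel or by eye. The wheel does not slip on its hub in use.
- index_mark (a point): Fixed point: end of the black index line on top of the fixed collar (radius 42 mm), 42 mm above the axle, 36 mm from the wheel's middle towards -y. Beside it, y -35 to -13 mm, is the white digit drum (radius 40 mm) that turns with the ridged wheel; the numeral on its top, at the line, is the place set. Numerals are 16 mm tall, upright seen from the -x side.
- drum (a joint): Angle of drum and ridged wheel (rad) = digit x 0.6283; 4.398 is numeral 7. Grows as the wheel's top moves along +x. A spring holds it at each digit; pushing on takes about 0.2 N m (4 N on a ridge at the top, more lower down) up to the crest half-way to the next digit, then it runs on into the next click unless blocked; let go earlier it falls back. Stops past 0 and 9. Starts in click 3 or 4.
- shutter_wheel (a joint): Angle of the smaller aluminium shutter wheel on the same axle (radius 31 mm, knurled, at y +17 to +33 mm from the ridged wheel's middle); starts at 0, turns with light friction, to be left alone.
- blank_center (a point): Centre of a loose stainless flange blank, 114 mm across, 17.5 mm thick, lying flat on the shelf (bystander). Behind it, well clear of the work, stands a fixed steel rack with four copper gaskets, 87 mm high.
- wrench_center (a point): Centre of a loose chrome box wrench, 170 mm long, 12 mm high, lying flat (bystander).
- bolt_center (a point): Centre of a loose yellow zinc-plated bolt with nut, 77 mm long, 17 mm thick, lying (bystander).

How it is judged:
On the way, in this order (a step that is already met when the one before it is completed fails the run):
1. the wheel rests in the click of numeral 5 (value of joint drum between 3.04 and 3.24 rad), for 0.2 s.
2. the wheel rests in the click of numeral 6 (value of joint drum between 3.67 and 3.87 rad), for 0.2 s.
At the end, for the whole second after the job is handed in: The drum rests in the click of numeral 7 (4.398 rad, within 0.1 rad), still, and the shutter wheel is within 0.15 rad of where it was (value of joint drum between 4.3 and 4.5 rad and velocity of joint drum between -0.05 and 0.05 rad/s and value of joint shutter_wheel between -0.15 and 0.15 rad); the robot touches nothing.
It fails at once if the wheel is run past 7 (beyond half-way to 8) (value of joint drum above 4.72 rad).
It fails at once if the fingers press on the suitcase or its wheels with more than 40 N (contact force between the fingers and suitcase above 40 N).
It fails at once if the shutter wheel is turned by more than 0.15 rad (value of joint shutter_wheel above 0.15 rad or value of joint shutter_wheel below -0.15 rad).
It fails at once if the flange blank, wrench or bolt is shifted by more than 15 mm (distance of any of blank_center, wrench_center, bolt_center from where it was at the start of the episode above 0.015 m).
It also fails if it takes over 64 s, if anything falls off the work surface, if the arm or the gripper's body presses on something with over 40 N, if the wrist force passes 120 N, or if a joint passes its speed limit or range.

## Working session

There is one attempt and no reset: what is moved stays moved. The work goes in short steps, Python scripts to look and compute and a shell command to move; the robot and the scene stay as the last step left them, time stands still between calls to the robot, and variables do not carry over. Pictures are saved under pics/ and viewed, and the job is handed in when it is done.

```bash
ls; mkdir -p pics; python3 - <<'E'
from bench import r
import cv2
print(r.get_obs())
for n in ("scene","top","wrist"):
    im,d=r.grab_frame(n); cv2.imwrite(f"pics/{n}0.png",im[:,:,::-1]); print(n,r.get_calibration(n))
E
```

```text
pics
{'clock': 0.0, 'joints': array([-1.37912202,  0.47781512,  0.02233571,  1.55647303, -0.01148094,
        1.10928895, -0.08309827]), 'qvel': array([ 8.57353767e-04, -6.49777222e-05, -3.66935366e-05, -7.00945540e-04,
       -1.62660864e-03,  5.20661589e-04, -1.58690941e-03]), 'tau': array([-2.90030493e-05, -5.96440887e+01,  1.60760846e+00, -2.81201738e+01,
        1.23654550e-02,  9.21965257e-03, -1.75459758e-05]), 'tcp_pos': array([0.19920011, 0.64444855, 0.30290634]), 'orientation': array([-4.69049857e-01, -3.10625327e+00,  2.90914527e-03]), 'contact_force': array([-0.19392064, -0.29903512,  0.91477815]), 'moment': array([-0.01069746, -0.04901744, -0.02663147]), 'grip_width': 0.08541523556196977}
scene {'vertical_fov': 55.12037377228563, 'cx': 280.688937745186, 'cy': 208.61319396651228, 'R': array([[ 0.24786011,  0.96875378,  0.00902657],
       [ 0.58330686, -0.14178962, -0.79978048],
       [-0.77351049,  0.20349893, -0.60022472]]), 't': array([-0.28684205, -0.15266878,  1.10937673])}
top {'vertical_fov': 55.7576779517035, 'cx': 284.68001100569944, 'cy': 208.5544065619071, 'R': array([[-0.01339661, -0.99976744, -0.01689933],
       [-0.98653843,  0.01597032, -0.16274791],
       [ 0.16297995,  0.01449157, -0.98652295]]), 't': array([0.1669218 , 0.49380665, 0.7711336 ])}
wrist {'vertical_fov': 61.474106717785766, 'cx': 276.1957555956236, 'cy': 210.66164432053483, 'T_tool_cam': array([[-7.88957315e-04, -9.55124371e-01, -2.96204008e-01,
         7.55373318e-02],
       [ 9.99999560e-01, -6.03182783e-04, -7.18566887e-04,
         8.10653324e-04],
       [ 5.07655588e-04, -2.96204444e-01,  9.55124426e-01,
        -7.02630414e-02],
       [ 0.00000000e+00,  0.00000000e+00,  0.00000000e+00,
         1.00000000e+00]])}
```

View pics/scene0.png

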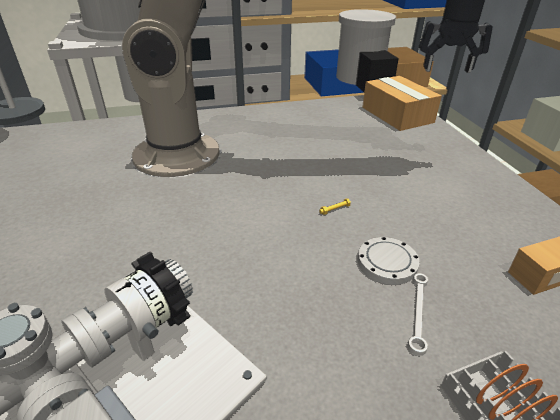

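View pics/top0.png

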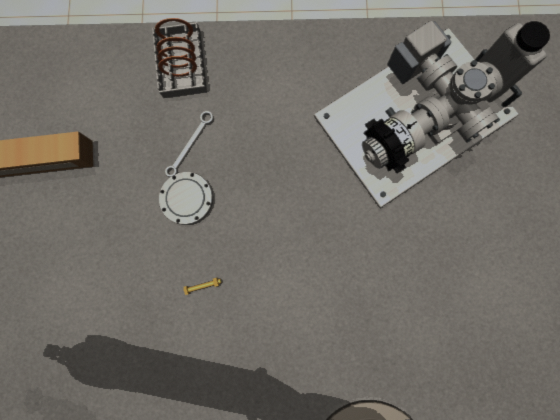

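View pics/wrist0.png

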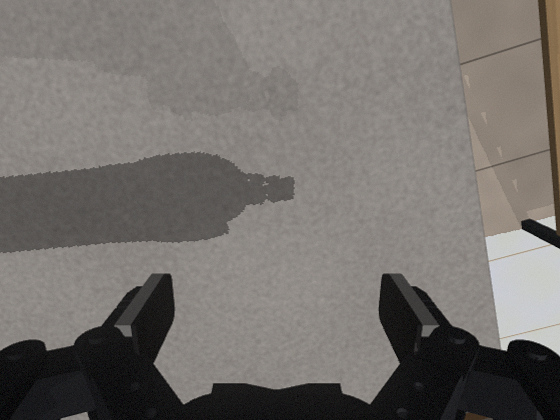

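The scene view shows the suitcase with the ridged wheel at about (165,285), digits visible on the drum at about (150,285). In the top view the wheel is at about (388,145). The bolt, blank and wrench lie well to the robot's left.

```bash
cat > h.py <<'E'
import numpy as np, cv2
from bench import r
from scipy.spatial.transform import Rotation as Ro
def cal(n):
    c=r.get_calibration(n); f=210/np.tan(np.radians(c["vertical_fov"]/2)); return c,f
def cloud(n,d,pose=None):
    c,f=cal(n); v,u=np.mgrid[:420,:560]
    P=np.stack([(u-c["cx"])/f*d,(v-c["cy"])/f*d,d],-1)
    if n=="wrist":
        T=c["T_tool_cam"];P=P@T[:3,:3].T+T[:3,3]
        p,o=pose; return P@Ro.from_rotvec(o).as_matrix().T+p
    return (P-c["t"])@c["R"]
def proj(n,X,pose=None):
    c,f=cal(n);X=np.atleast_2d(X)
    if n=="wrist":
        p,o=pose;T=c["T_tool_cam"];Y=(X-p)@Ro.from_rotvec(o).as_matrix();Y=(Y-T[:3,3])@T[:3,:3]
    else: Y=X@c["R"].T+c["t"]
    return np.c_[Y[:,0]/Y[:,2]*f+c["cx"],Y[:,1]/Y[:,2]*f+c["cy"]]
E
python3 - <<'E'
from h import *
for n in ("scene","top"):
    im,d=r.grab_frame(n); P=cloud(n,d)
    out=im.copy()
    for lab in ("drum","shutter_wheel","suitcase"):
        for m in r.masks_of(lab,n)[:2]:
            k=m["pixels"]&(d>0)
            q=P[k]
            print(n,lab,round(m["p"],2),m["at"],k.sum(),np.median(q,0).round(3),np.percentile(q,2,axis=0).round(3),np.percentile(q,98,axis=0).round(3))
    np.savez(f"{n}0.npz",im=im,d=d,P=P)
    s=(slice(230,350),slice(60,240)) if n=="scene" else (slice(80,200),slice(330,480))
    cv2.imwrite(f"pics/{n}_z.png",cv2.resize(im[s][:,:,::-1],None,fx=4.4,fy=4.4,interpolation=cv2.INTER_CUBIC))
print(r.get_obs()["clock"])
E
```

```text
scene drum 0.7 [161.6, 288.4] 2538 [ 0.634 -0.032  0.146] [ 0.583 -0.065  0.091] [ 0.654 -0.004  0.168]
scene shutter_wheel 0.8 [178.2, 274.7] 439 [ 0.608 -0.004  0.137] [ 0.579 -0.02   0.102] [0.623 0.007 0.146]
scene suitcase 0.79 [127.7, 363.9] 29318 [ 0.686 -0.079  0.121] [ 0.595 -0.193  0.018] [0.787 0.061 0.192]
top drum 0.87 [394.1, 140.6] 1654 [ 0.602 -0.04   0.148] [ 0.559 -0.076  0.02 ] [ 0.652 -0.001  0.168]
top shutter_wheel 0.95 [376.0, 152.3] 497 [ 0.584 -0.011  0.132] [ 0.563 -0.031  0.097] [0.614 0.008 0.146]
top suitcase 0.92 [425.0, 106.4] 22605 [ 0.696 -0.121  0.122] [ 0.542 -0.312  0.017] [0.836 0.051 0.243]
0.55
```

```bash
ls pics
```

```text
scene0.png
scene_z.png
top0.png
top_z.png
wrist0.png
```

View pics/scene_z.png

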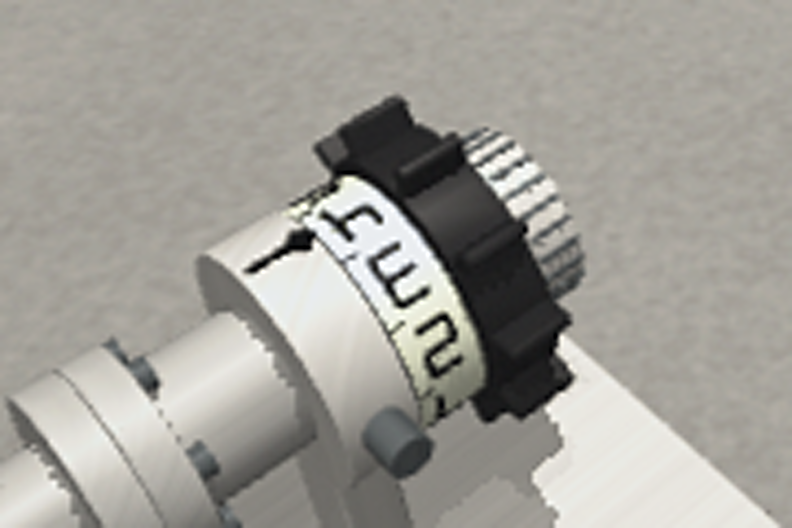

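View pics/top_z.png

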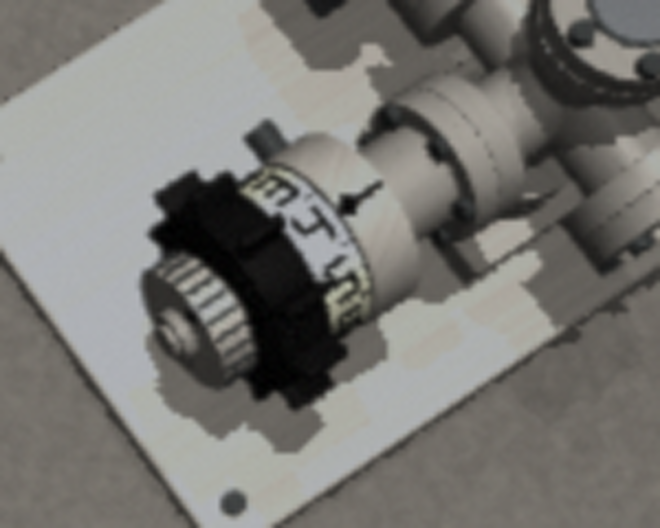

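The numeral at the index line is 4, so it starts in click 4; the 5 is on the robot-facing side. Next I'll fit the axle pose and the ridge phase from the depth data.

```bash
cat > fit.py <<'E'
from h import *
from scipy.optimize import least_squares
res={}
for n in ("scene","top","both"):
    Q=[];I=[]
    for m in (("scene","top") if n=="both" else (n,)):
        z=np.load(m+"0.npz");k=(z["d"]>0)&(z["P"][...,2]>.06)&(z["P"][...,2]<.18);Q.append(z["P"][k]);I.append(z["im"][k].astype(float).mean(-1))
    Q=np.concatenate(Q);I=np.concatenate(I)
    def loc(p,Q):
        c,s=np.cos(p[2]),np.sin(p[2]);d=Q-[p[0],p[1],.115+(p[3] if len(p)>3 else 0)]
        return np.c_[d@[c,s,0],d@[-s,c,0],d[:,2]]
    p=np.array([.608,-.035,np.radians(55),0])
    for it in range(8):
        L=loc(p,Q);rho=np.hypot(L[:,0],L[:,2])
        tol=.012 if it<3 else .005
        A=(abs(rho-.040)<tol)&(L[:,1]>-.033)&(L[:,1]<-.015)&(I>60)
        B=(abs(rho-.031)<tol)&(L[:,1]>.019)&(L[:,1]<.031)
        C=(abs(rho-.042)<tol)&(L[:,1]>-.044)&(L[:,1]<-.037)&(I>60)
        def f(q):
            o=[]
            for M,R in((A,.04),(B,.0305),(C,.042)):
                l=loc(q,Q[M]);o.append(np.hypot(l[:,0],l[:,2])-R)
            return np.r_[np.concatenate(o),(q[3]/.002)*.01]
        # y offset from dark ridged wheel
        q=least_squares(f,p,loss="soft_l1",f_scale=.002).x
        L=loc(q,Q);rho=np.hypot(L[:,0],L[:,2])
        W=(rho>.047)&(rho<.058)&(I<70)&(abs(L[:,1])<.03)
        y0=(np.percentile(L[W,1],1.5)+np.percentile(L[W,1],98.5))/2
        q[0]+=-np.sin(q[2])*y0;q[1]+=np.cos(q[2])*y0
        p=q
    L=loc(p,Q);rho=np.hypot(L[:,0],L[:,2])
    print(n,p.round(4),np.degrees(p[2]).round(2),"yext",np.percentile(L[W,1],[1.5,98.5]).round(4),A.sum(),B.sum(),C.sum())
    W=(rho>.049)&(rho<.060)&(abs(L[:,1])<.011)
    a=np.degrees(np.arctan2(L[W,0],L[W,2]))  # from top toward +x
    h,e=np.histogram(a%36,bins=18,range=(0,36));print("phase hist",h)
    for b in range(-90,120,36): pass
    ph=np.degrees(np.angle(np.exp(1j*np.radians(a*10)).mean()))/10;print("phase",ph, "rho max",np.percentile(rho[W],98))
    h,e=np.histogram(a,bins=np.arange(-110,130,6));print([(int(x),int(y)) for x,y in zip(e,h)])
E
python3 fit.py
```

```text
Traceback (most recent call last):
  File "fit.py", line 28, in <module>
    y0=(np.percentile(L[W,1],1.5)+np.percentile(L[W,1],98.5))/2
        ~~~~~~~~~~~~~^^^^^^^^^^^^
IndexError: index -1 is out of bounds for axis 0 with size 0
```

```bash
sed -i 's/np.radians(55)/np.radians(36)/; s/(q\[3\]\/.002)\*.01\]/(q[3]\/.002)*.01,(( q[:2]-p[:2])@[-np.sin(p[2]),np.cos(p[2])])*5]/' fit.py; python3 fit.py
```

```text
scene [ 6.048e-01 -3.560e-02  5.785e-01 -6.000e-04] 33.15 yext [-0.0103  0.0103] 732 340 303
phase hist [  0   3  72 137  77 125  99  12   0   0   0   0   0   0   0   0   0   0]
phase 9.279233978175956 rho max 0.05718194255862707
[(-110, 0), (-104, 0), (-98, 0), (-92, 0), (-86, 0), (-80, 0), (-74, 0), (-68, 1), (-62, 28), (-56, 0), (-50, 0), (-44, 0), (-38, 0), (-32, 9), (-26, 86), (-20, 0), (-14, 0), (-8, 0), (-2, 0), (4, 23), (10, 77), (16, 0), (22, 0), (28, 0), (34, 0), (40, 53), (46, 33), (52, 0), (58, 0), (64, 0), (70, 0), (76, 90), (82, 12), (88, 0), (94, 0), (100, 0), (106, 2), (112, 87), (118, 0)]
top [ 6.025e-01 -3.300e-02  5.697e-01 -5.000e-04] 32.64 yext [-0.0106  0.0106] 342 207 169
phase hist [ 0  6 46 78 45 60 65 10  0  0  0  0  0  0  0  0  0  0]
phase 9.197281849322367 rho max 0.0575305555912086
[(-110, 0), (-104, 2), (-98, 41), (-92, 0), (-86, 0), (-80, 0), (-74, 0), (-68, 11), (-62, 46), (-56, 0), (-50, 0), (-44, 0), (-38, 0), (-32, 26), (-26, 22), (-20, 0), (-14, 0), (-8, 0), (-2, 0), (4, 39), (10, 11), (16, 0), (22, 0), (28, 0), (34, 2), (40, 47), (46, 5), (52, 0), (58, 0), (64, 0), (70, 3), (76, 37), (82, 2), (88, 0), (94, 0), (100, 0), (106, 1), (112, 6), (118, 2)]
both [ 6.037e-01 -3.420e-02  5.764e-01 -5.000e-04] 33.03 yext [-0.0119  0.0119] 1075 558 437
phase hist [  0   9 121 191 110 157 159  24   0   0   0   0   0   0   0   0   0   0]
phase 9.242577025350482 rho max 0.05745246622391926
[(-110, 0), (-104, 2), (-98, 38), (-92, 0), (-86, 0), (-80, 0), (-74, 0), (-68, 10), (-62, 66), (-56, 0), (-50, 0), (-44, 0), (-38, 0), (-32, 32), (-26, 101), (-20, 0), (-14, 0), (-8, 0), (-2, 0), (4, 56), (10, 84), (16, 0), (22, 0), (28, 0), (34, 3), (40, 94), (46, 33), (52, 0), (58, 0), (64, 0), (70, 3), (76, 122), (82, 12), (88, 0), (94, 0), (100, 0), (106, 2), (112, 88), (118, 1)]
```

Clean fit: wheel centre at about (0.604, -0.034), suitcase yaw 33°. The ridges stand at about +9.2°, -26.8° and so on from the top. Next I'll measure the finger geometry in the wrist image.

```bash
python3 - <<'E'
from h import *
im,d=r.grab_frame("wrist"); P=cloud("wrist",d,(np.zeros(3),np.zeros(3)))
k=(d>0)&(d<.25)
for s in(-1,1):
    m=k&(P[...,1]*s>0.02)&(P[...,2]>0.03)&(P[...,2]<.1)&(abs(P[...,0])<.03)
    q=P[m];print(s,m.sum(),np.percentile(q,[1,50,99],axis=0).round(4).tolist())
    for z0 in np.arange(.03,.085,.005):
        b=q[(q[:,2]>=z0)&(q[:,2]<z0+.005)]
        if len(b): print("  z",z0.round(3),len(b),"y",np.percentile(b[:,1],[2,98]).round(4),"x",np.percentile(b[:,0],[2,98]).round(4))
o=r.get_obs();print(o["tcp_pos"],Ro.from_rotvec(o["orientation"]).as_matrix().round(3))
E
```

```text
-1 2520 [[-0.0106, -0.0552, 0.0302], [0.0066, -0.0421, 0.0415], [0.0115, -0.0415, 0.0585]]
  z 0.03 599 y [-0.0549 -0.0416] x [-0.0102  0.0114]
  z 0.035 515 y [-0.055  -0.0416] x [-0.0101  0.0114]
  z 0.04 490 y [-0.055  -0.0415] x [-0.0101  0.0113]
  z 0.045 419 y [-0.0548 -0.0416] x [-0.0101  0.0114]
  z 0.05 329 y [-0.0534 -0.0415] x [-0.0101  0.0114]
  z 0.055 168 y [-0.0472 -0.0416] x [-0.0099  0.0108]
1 2529 [[-0.0107, 0.0431, 0.0303], [0.0065, 0.0437, 0.0415], [0.0114, 0.0568, 0.0582]]
  z 0.03 593 y [0.0431 0.0568] x [-0.0102  0.0113]
  z 0.035 534 y [0.0431 0.0565] x [-0.0101  0.0113]
  z 0.04 482 y [0.0432 0.0566] x [-0.0102  0.0114]
  z 0.045 412 y [0.0432 0.0562] x [-0.01    0.0113]
  z 0.05 339 y [0.0431 0.055 ] x [-0.0103  0.0113]
  z 0.055 168 y [0.0431 0.0491] x [-0.0099  0.0108]
  z 0.06 1 y [0.0439 0.0439] x [0.0001 0.0001]
[0.19933849 0.64489282 0.30391641] [[-0.955  0.295 -0.   ]
 [ 0.295  0.955 -0.   ]
 [ 0.    -0.    -1.   ]]
```

Fingertips end at tool z of about 0.060 when open, the inner faces are at y of about ±0.0425, and the finger is 13 mm thick, tapering at the tip. Plan: jaw axis along suitcase x, and push with the inner face of the -y finger. First I move over at height and turn the tool.

```bash
python3 -m handwheel '[[[0.0205,-0.0337,0,0,0,-0.116,0.0854],[0.0205,-0.0337,0,0,0,-0.116,0.0854],[0.0205,-0.0337,0,0,0,-0.116,0.0854],[0.0205,-0.0337,0,0,0,-0.116,0.0854],[0.0205,-0.0337,0,0,0,-0.116,0.0854],[0.0205,-0.0337,0,0,0,-0.115,0.0854],[0.0205,-0.0337,0,0,0,0,0.0854],[0.0205,-0.0337,0,0,0,0,0.0854],[0.0205,-0.0337,0,0,0,0,0.0854],[0.0205,-0.0337,0,0,0,0,0.0854]]]'
```

```text
clock: 1.43
tcp_pos: [0.405, 0.3062, 0.3043]
orientation: [1.499, 2.761, 0.002]
contact_force: [0.9, 0.6, -0.2]
grip_width: 0.0855
```

```bash
python3 -m handwheel '[[[0.0205,-0.0337,0,0,0,0,0.0854],[0.0205,-0.0337,0,0,0,0,0.0854],[0.0205,-0.0337,0,0,0,0,0.0854],[0.0205,-0.0337,0,0,0,0,0.0854],[0.0205,-0.0337,0,0,0,0,0.0854],[0.0205,-0.0337,0,0,0,0,0.0854],[0.0205,-0.0337,0,0,0,0,0.0854],[0.0205,-0.0337,0,0,0,0,0.0854],[0.0,0.0,0,0,0,0,0.0854],[0,0,0,0,0,0,0.0854]]]'
```

```text
clock: 2.27
tcp_pos: [0.5691, 0.0354, 0.304]
orientation: [1.506, 2.756, -0.001]
contact_force: [0.6, 1.7, -1.5]
grip_width: 0.0857
```

```bash
cat >> h.py <<'E'
W=np.array([.6037,-.0342,.115]);yaw=.5764
S=np.array([[np.cos(yaw),np.sin(yaw),0],[-np.sin(yaw),np.cos(yaw),0],[0,0,1]])
def tip():
    o=r.get_obs();M=Ro.from_rotvec(o["orientation"]).as_matrix()
    p=S@(o["tcp_pos"]+M@[0,-.0425,.0598]-W)*1000
    print("clk",round(o["clock"],2),"face mm",p.round(1),"yawerr",round(np.degrees(np.arctan2(M[1,1],M[0,1])-yaw),2),"F local",(S@o["contact_force"]).round(1));return p
def phase(n="scene"):
    pose=None
    o=r.get_obs();im,d=r.grab_frame(n);P=cloud(n,d,(o["tcp_pos"],o["orientation"]) if n=="wrist" else None)
    L=(P-W-[0,0,-.0005])@S.T;I=im.astype(float).mean(-1);rho=np.hypot(L[...,0],L[...,2])
    k=(d>0)&(rho>.049)&(rho<.058)&(abs(L[...,1])<.011)
    a=np.degrees(np.arctan2(L[...,0],L[...,2]))[k];k2=abs(a)<125;a=a[k2]
    print(n,"ridge phase",(np.degrees(np.angle(np.exp(1j*np.radians(a*10)).mean()))/10).round(2),len(a), "at",np.unique((np.round((a-9)/36)*36+9)).astype(int))
    return im,d
def show(im,name,s=None,f=1):
    if s: im=im[s[0]:s[1],s[2]:s[3]]
    cv2.imwrite("pics/"+name,cv2.resize(im[:,:,::-1],None,fx=f,fy=f,interpolation=cv2.INTER_CUBIC))
E
python3 -m handwheel '[[[0.0208,-0.0325,0,0,0,0,0.0854],[0.0208,-0.0325,0,0,0,0,0.0854],[0.0,0.0,-0.015,0,0,0,0.0854],[0,0,0,0,0,0,0.0854]]]'
python3 -c "
from h import *
tip();im,d=phase('wrist');show(im,'w1.png');im,d=phase('scene');show(im,'s1.png',(210,360,40,260),3.5)"
```

```text
clock: 2.6
tcp_pos: [0.6093, -0.0273, 0.287]
orientation: [-1.5, -2.758, 0.003]
contact_force: [-1.3, 0.3, -1.2]
grip_width: 0.0854
clk 2.6 face mm [-34.2   2.8 112.3] yawerr -0.12 F local [-0.9  1.  -1.2]
wrist ridge phase 9.69 2196 at [-99 -63 -27   9  45  81 117]
scene ridge phase 9.48 466 at [-63 -27   9  45  81 117]
```

View pics/w1.png

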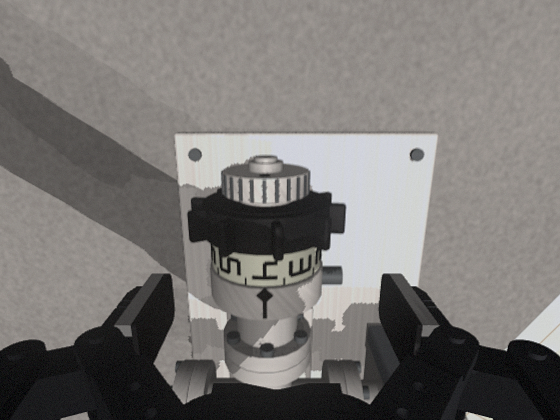

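View pics/s1.png

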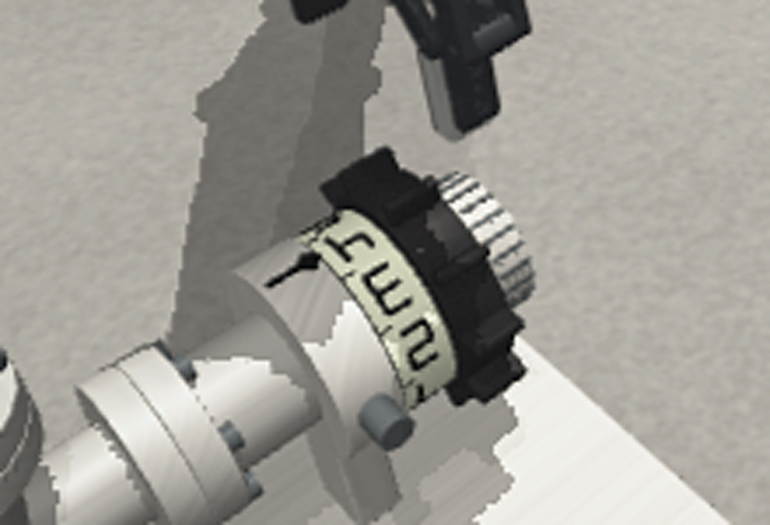

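The wrist view shows drum digits 5, 4, 3 left to right at about (232,267), (263,270), (300,267), with the 4 at the index diamond (264,295). The ridges agree with the fit. Now I lower the pusher finger behind the ridge at -27°.

```bash
python3 -m handwheel '[[[0.0015,-0.0023,-0.02,0,0,0,0.0854],[0,0,-0.02,0,0,0,0.0854],[0,0,-0.012,0,0,0,0.0854],[0,0,-0.008,0,0,0,0.0854],[0,0,-0.004,0,0,0,0.0854],[0,0,0,0,0,0,0.0854],[0,0,0,0,0,0,0.0854]]]'
python3 -c "
from h import *
tip();im,d=phase('wrist');show(im,'w2.png')"
```

```text
clock: 3.28
tcp_pos: [0.6118, -0.0287, 0.2256]
orientation: [1.498, 2.761, 0.001]
contact_force: [-0.3, -0.1, 0.4]
grip_width: 0.0855
clk 3.28 face mm [-32.7   0.2  50.7] yawerr 0.0 F local [-0.3  0.1  0.4]
wrist ridge phase 9.67 3887 at [-99 -63 -27   9  45  81 117]
```

View pics/w2.png

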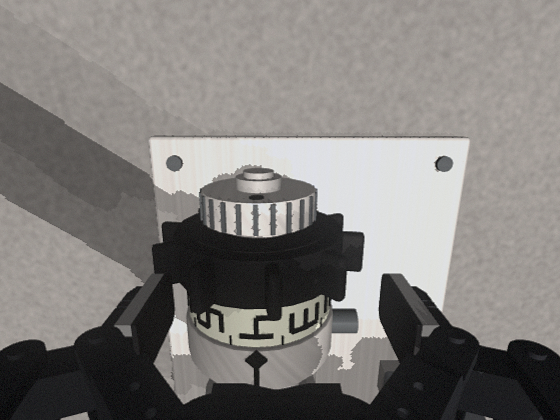

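The finger (left, about (150,320)) sits just behind the ridge on the left of the wheel; the 4 is still at the index (257,325). I lower the last 5.5 mm and make contact.

```bash
python3 -m handwheel '[[[0,0,-0.0055,0,0,0,0.0854],[0,0,0,0,0,0,0.0854],[0.0017,0.0011,0,0,0,0,0.0854],[0.0017,0.0011,0,0,0,0,0.0854],[0,0,0,0,0,0,0.0854],[0,0,0,0,0,0,0.0854]]]'
python3 -c "
from h import *
tip();im,d=phase('wrist')"
```

```text
clock: 3.83
tcp_pos: [0.6151, -0.0266, 0.2195]
orientation: [1.499, 2.761, 0.0]
contact_force: [0.4, -0.2, -0.7]
grip_width: 0.0857
clk 3.83 face mm [-28.8   0.1  44.7] yawerr -0.01 F local [ 0.2 -0.4 -0.7]
wrist ridge phase 9.52 4353 at [-99 -63 -27   9  45  81 117]
```

```bash
python3 -m handwheel '[[[0.0013,0.0008,0.0005,0,0,0,0.0854],[0.0013,0.0008,0.0005,0,0,0,0.0854],[0.0013,0.0008,0.0008,0,0,0,0.0854],[0,0,0,0,0,0,0.0854],[0,0,0,0,0,0,0.0854]]]'
python3 -c "
from h import *
tip();im,d=phase('wrist')"
```

```text
clock: 4.3
tcp_pos: [0.618, -0.025, 0.2207]
orientation: [-1.499, -2.759, 0.002]
contact_force: [-3.6, -3.1, -1.2]
grip_width: 0.0855
clk 4.3 face mm [-25.6   0.   46. ] yawerr -0.06 F local [-4.7 -0.6 -1.2]
wrist ridge phase 11.05 4310 at [-99 -63 -27   9  45  81 117]
```

Contact at about 4.7 N, as expected, and the wheel is turning. I keep pushing gently.

```bash
python3 -m handwheel '[[[0.0013,0.0008,0.0007,0,0,0,0.0854],[0.0013,0.0008,0.0007,0,0,0,0.0854],[0.0013,0.0008,0.0006,0,0,0,0.0854],[0.0013,0.0008,0.0006,0,0,0,0.0854],[0.0013,0.0008,0.0005,0,0,0,0.0854],[0,0,0,0,0,0,0.0854]]]'
python3 -c "
from h import *
tip();im,d=phase('wrist')"
```

```text
clock: 4.85
tcp_pos: [0.625, -0.0205, 0.2244]
orientation: [-1.499, -2.76, 0.0]
contact_force: [-3.1, -0.5, 1.9]
grip_width: 0.085
clk 4.85 face mm [-17.2  -0.1  49.6] yawerr -0.05 F local [-2.9  1.3  1.9]
wrist ridge phase -15.23 4126 at [-135  -99  -63  -27    9   45   81  117]
```

```bash
python3 -m handwheel '[[[0.0013,0.0008,0.0004,0,0,0,0.0854],[0.0013,0.0008,0.0004,0,0,0,0.0854],[0.0013,0.0008,0.0004,0,0,0,0.0854],[0.0009,0.0006,0.0003,0,0,0,0.0854],[0,0,0,0,0,0,0.0854],[0,0,0,0,0,0,0.0854]]]'
python3 -c "
from h import *
tip();im,d=phase('wrist')"
```

```text
clock: 5.4
tcp_pos: [0.631, -0.0168, 0.2261]
orientation: [1.497, 2.76, 0.002]
contact_force: [-0.0, -0.3, 0.1]
grip_width: 0.0855
clk 5.4 face mm [-10.   -0.4  51.2] yawerr 0.02 F local [-0.2 -0.2  0.1]
wrist ridge phase -6.57 4046 at [-99 -63 -27   9  45  81 117]
```

```bash
python3 -m handwheel '[[[0,0,0,0,0,0,0.0854],[0,0,0,0,0,0,0.0854],[0,0,0,0,0,0,0.0854]]]'
python3 -c "
from h import *
tip();im,d=phase('wrist');show(im,'w3.png')"
```

```text
clock: 5.7
tcp_pos: [0.6302, -0.0173, 0.2258]
orientation: [1.499, 2.761, 0.0]
contact_force: [1.0, -0.1, 0.2]
grip_width: 0.0855
clk 5.7 face mm [-11.   -0.3  51. ] yawerr -0.02 F local [ 0.8 -0.6  0.2]
wrist ridge phase -6.2 4013 at [-99 -63 -27   9  45  81 117]
```

View pics/w3.png

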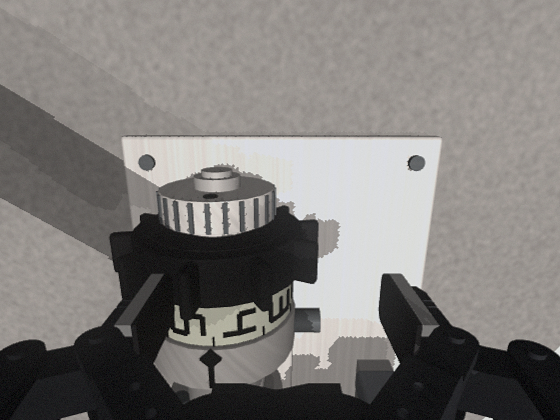

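The index diamond (210,358) is about halfway between the 4 (240,322) and the 5 (187,322), so the wheel is balanced near the crest. It needs a little more push.

```bash
python3 -m handwheel '[[[0.0013,0.0008,0.0002,0,0,0,0.0854],[0.0013,0.0008,0.0002,0,0,0,0.0854],[0,0,0,0,0,0,0.0854],[0,0,0,0,0,0,0.0854],[0,0,0,0,0,0,0.0854]]]'
python3 -c "
from h import *
tip();im,d=phase('wrist')"
```

```text
clock: 6.17
tcp_pos: [0.6327, -0.0157, 0.2262]
orientation: [1.499, 2.761, 0.0]
contact_force: [0.8, -0.6, 0.3]
grip_width: 0.0852
clk 6.17 face mm [-8.1 -0.3 51.4] yawerr -0.02 F local [ 0.4 -0.9  0.3]
wrist ridge phase -3.84 4070 at [-99 -63 -27   9  45  81 117]
```

```bash
python3 -m handwheel '[[[0.0008,0.0005,0.0001,0,0,0,0.0854],[0.0008,0.0005,0.0001,0,0,0,0.0854],[0,0,0,0,0,0,0.0854],[0,0,0,0,0,0,0.0854],[0,0,0,0,0,0,0.0854]]]'
python3 -c "
from h import *
tip();im,d=phase('wrist');show(im,'w4.png');im,d=phase('scene');show(im,'s4.png',(210,360,40,260),3.5)"
```

```text
clock: 6.63
tcp_pos: [0.6342, -0.0148, 0.2264]
orientation: [-1.499, -2.761, -0.0]
contact_force: [0.3, 1.1, 1.1]
grip_width: 0.0854
clk 6.63 face mm [-6.3 -0.3 51.6] yawerr -0.03 F local [0.9 0.8 1.1]
wrist ridge phase 0.16 4093 at [-99 -63 -27   9  45  81 117]
scene ridge phase 0.99 431 at [-63 -27   9  45  81 117]
```

View pics/w4.png

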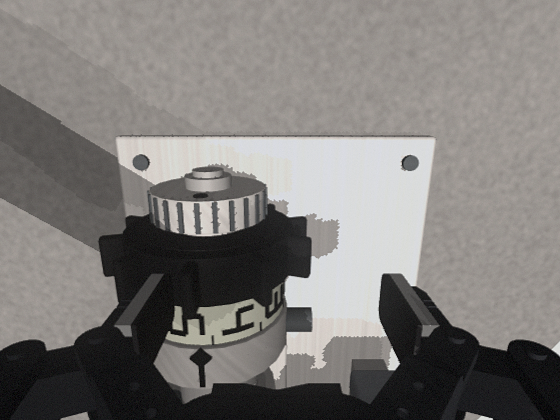

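View pics/s4.png

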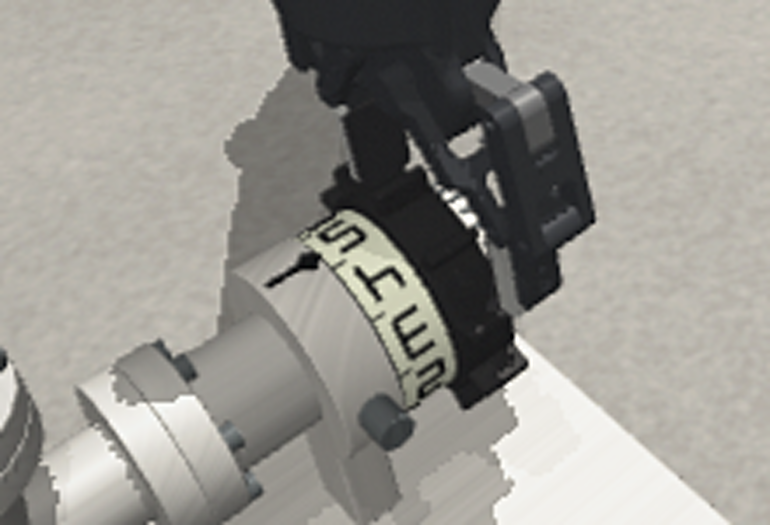

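Past the crest, the wheel is running on by itself ahead of the finger; the 5 approaches the index. I lift clear, go back and let it settle.

```bash
python3 -m handwheel '[[[0,0,0.007,0,0,0,0.0854],[0,0,0.007,0,0,0,0.0854],[-0.0055,-0.0036,0,0,0,0,0.0854],[-0.0055,-0.0036,0,0,0,0,0.0854],[-0.0055,-0.0036,0,0,0,0,0.0854],[-0.0055,-0.0035,0,0,0,0,0.0854],[0,0,0,0,0,0,0.0854],[0,0,0,0,0,0,0.0854]]]'
python3 -c "
from h import *
tip();im,d=phase('wrist');show(im,'w5.png')"
```

```text
clock: 7.4
tcp_pos: [0.6117, -0.0295, 0.2404]
orientation: [-1.5, -2.76, -0.0]
contact_force: [-0.5, 0.4, -0.2]
grip_width: 0.0855
clk 7.4 face mm [-33.2  -0.4  65.6] yawerr -0.07 F local [-0.2  0.6 -0.2]
wrist ridge phase 9.72 3470 at [-99 -63 -27   9  45  81 117]
```

View pics/w5.png

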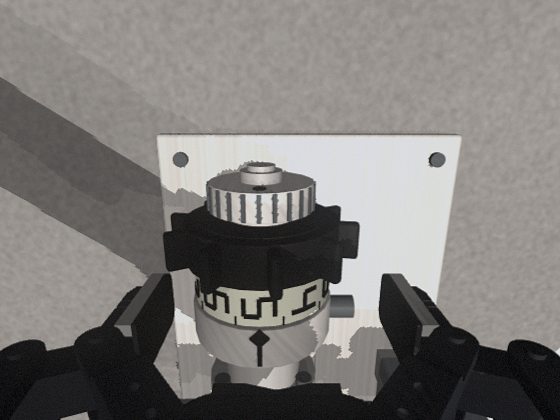

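The 5 rests at the index (260,303) with ridge phase 9.7°, the same as at the start. I pause while lowering, then push for 6.

```bash
python3 -m handwheel '[[[0,0,0,0,0,0,0.0854],[0,0,0,0,0,0,0.0854],[0,0,-0.01,0,0,0,0.0854],[0,0,-0.0105,0,0,0,0.0854],[0,0,0,0,0,0,0.0854],[0.0017,0.0011,0,0,0,0,0.0854],[0.0017,0.0011,0,0,0,0,0.0854],[0,0,0,0,0,0,0.0854]]]'
python3 -c "
from h import *
tip();im,d=phase('wrist')"
python3 -m handwheel '[[[0.0013,0.0008,0.0005,0,0,0,0.0854],[0.0013,0.0008,0.0005,0,0,0,0.0854],[0.0013,0.0008,0.0007,0,0,0,0.0854],[0.0013,0.0008,0.0007,0,0,0,0.0854],[0.0013,0.0008,0.0007,0,0,0,0.0854],[0.0013,0.0008,0.0006,0,0,0,0.0854],[0,0,0,0,0,0,0.0854]]]'
python3 -c "
from h import *
tip();im,d=phase('wrist')"
```

```text
clock: 8.12
tcp_pos: [0.6163, -0.0265, 0.2201]
orientation: [1.498, 2.761, 0.001]
contact_force: [0.8, 0.8, 0.3]
grip_width: 0.0851
clk 8.12 face mm [-27.7  -0.4  45.2] yawerr -0.0 F local [1.1 0.3 0.3]
wrist ridge phase 9.51 4351 at [-99 -63 -27   9  45  81 117]
clock: 8.75
tcp_pos: [0.6219, -0.0232, 0.223]
orientation: [-1.499, -2.757, 0.004]
contact_force: [-3.7, -0.6, 1.9]
grip_width: 0.0851
clk 8.75 face mm [-21.5  -0.6  48.4] yawerr -0.1 F local [-3.5  1.5  1.9]
wrist ridge phase 15.9 4190 at [-135  -99  -63  -27    9   45   81  117]
```

```bash
python3 -m handwheel '[[[0.0013,0.0008,0.0005,0,0,0,0.0854],[0.0013,0.0008,0.0005,0,0,0,0.0854],[0.0013,0.0008,0.0005,0,0,0,0.0854],[0.0013,0.0008,0.0004,0,0,0,0.0854],[0.0013,0.0008,0.0004,0,0,0,0.0854],[0.0013,0.0008,0.0003,0,0,0,0.0854],[0.0013,0.0008,0.0002,0,0,0,0.0854],[0.0006,0.0004,0,0,0,0,0.0854],[0,0,0,0,0,0,0.0854]]]'
python3 -c "
from h import *
tip();im,d=phase('wrist')"
```

```text
clock: 9.55
tcp_pos: [0.634, -0.0153, 0.2266]
orientation: [1.497, 2.76, 0.002]
contact_force: [0.0, 0.3, -0.1]
grip_width: 0.0856
clk 9.55 face mm [-6.7 -0.8 51.7] yawerr 0.03 F local [ 0.2  0.2 -0.1]
wrist ridge phase -2.88 4107 at [-99 -63 -27   9  45  81 117]
```

Past the crest. I hold to confirm it runs on, then lift and go back.

```bash
python3 -m handwheel '[[[0,0,0,0,0,0,0.0854],[0,0,0,0,0,0,0.0854],[0,0,0,0,0,0,0.0854],[0,0,0,0,0,0,0.0854]]]'
python3 -c "
from h import *
tip();im,d=phase('wrist')"
```

```text
clock: 9.93
tcp_pos: [0.6332, -0.0161, 0.2264]
orientation: [1.499, 2.761, 0.0]
contact_force: [0.3, 0.3, 0.2]
grip_width: 0.0857
clk 9.93 face mm [-7.9 -0.9 51.6] yawerr -0.03 F local [0.5 0.1 0.2]
wrist ridge phase 9.16 3762 at [-99 -63 -27   9  45  81 117]
```

```bash
python3 -m handwheel '[[[0,0,0.007,0,0,0,0.0854],[0,0,0.007,0,0,0,0.0854],[-0.0055,-0.003,0,0,0,0,0.0854],[-0.0055,-0.003,0,0,0,0,0.0854],[-0.0055,-0.0035,0,0,0,0,0.0854],[-0.005,-0.0032,0,0,0,0,0.0854],[0,0,0,0,0,0,0.0854],[0,0,0,0,0,0,0.0854]]]'
python3 -c "
from h import *
tip();im,d=phase('wrist');show(im,'w6.png')"
```

```text
clock: 10.65
tcp_pos: [0.6112, -0.0292, 0.2404]
orientation: [-1.5, -2.76, -0.0]
contact_force: [0.2, 0.6, 0.3]
grip_width: 0.0855
clk 10.65 face mm [-33.5   0.2  65.6] yawerr -0.07 F local [0.5 0.4 0.3]
wrist ridge phase 9.74 3467 at [-99 -63 -27   9  45  81 117]
```

View pics/w6.png

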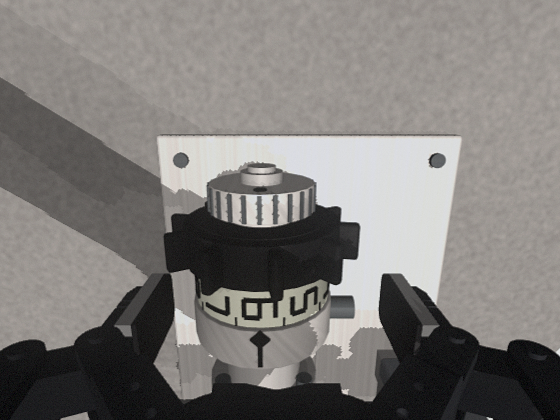

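The 6 rests at the index (260,305), with the 7 next on the left and the 5 on the right. Last click, same motion.

```bash
python3 -m handwheel '[[[0,0,0,0,0,0,0.0854],[0,0,0,0,0,0,0.0854],[0,0,-0.01,0,0,0,0.0854],[0,0,-0.0105,0,0,0,0.0854],[0,0,0,0,0,0,0.0854],[0.0017,0.0011,0,0,0,0,0.0854],[0.0017,0.0011,0,0,0,0,0.0854],[0,0,0,0,0,0,0.0854]]]'
python3 -c "
from h import *
tip();im,d=phase('wrist')"
python3 -m handwheel '[[[0.0013,0.0008,0.0005,0,0,0,0.0854],[0.0013,0.0008,0.0005,0,0,0,0.0854],[0.0013,0.0008,0.0007,0,0,0,0.0854],[0.0013,0.0008,0.0007,0,0,0,0.0854],[0.0013,0.0008,0.0007,0,0,0,0.0854],[0.0013,0.0008,0.0006,0,0,0,0.0854],[0,0,0,0,0,0,0.0854]]]'
python3 -c "
from h import *
tip();im,d=phase('wrist')"
```

```text
clock: 11.37
tcp_pos: [0.6157, -0.0262, 0.2201]
orientation: [1.498, 2.761, 0.001]
contact_force: [0.8, 0.2, 0.6]
grip_width: 0.0853
clk 11.37 face mm [-28.1   0.1  45.2] yawerr -0.0 F local [ 0.8 -0.3  0.6]
wrist ridge phase 9.49 4335 at [-99 -63 -27   9  45  81 117]
clock: 12.0
tcp_pos: [0.6213, -0.0229, 0.2229]
orientation: [-1.499, -2.757, 0.005]
contact_force: [-3.8, -1.3, 1.6]
grip_width: 0.0856
clk 12.0 face mm [-21.8  -0.   48.3] yawerr -0.09 F local [-3.9  1.   1.6]
wrist ridge phase 15.51 4193 at [-99 -63 -27   9  45  81 117]
```

```bash
python3 -m handwheel '[[[0.0013,0.0008,0.0005,0,0,0,0.0854],[0.0013,0.0008,0.0005,0,0,0,0.0854],[0.0013,0.0008,0.0005,0,0,0,0.0854],[0.0013,0.0008,0.0004,0,0,0,0.0854],[0.0013,0.0008,0.0004,0,0,0,0.0854],[0.0013,0.0008,0.0003,0,0,0,0.0854],[0.0013,0.0008,0.0002,0,0,0,0.0854],[0.0006,0.0004,0,0,0,0,0.0854],[0,0,0,0,0,0,0.0854]]]'
python3 -c "
from h import *
tip();im,d=phase('wrist')"
python3 -m handwheel '[[[0,0,0,0,0,0,0.0854],[0,0,0,0,0,0,0.0854],[0,0,0,0,0,0,0.0854],[0,0,0,0,0,0,0.0854]]]'
python3 -c "
from h import *
tip();im,d=phase('wrist')"
```

```text
clock: 12.8
tcp_pos: [0.6335, -0.0151, 0.2266]
orientation: [1.497, 2.76, 0.002]
contact_force: [0.1, 0.0, 0.2]
grip_width: 0.0855
clk 12.8 face mm [-7.  -0.2 51.7] yawerr 0.02 F local [0.1 0.  0.2]
wrist ridge phase -3.53 4058 at [-99 -63 -27   9  45  81 117]
clock: 13.18
tcp_pos: [0.6326, -0.0158, 0.2264]
orientation: [1.499, 2.761, 0.0]
contact_force: [1.5, 0.3, -0.5]
grip_width: 0.0854
clk 13.18 face mm [-8.2 -0.3 51.6] yawerr -0.03 F local [ 1.4 -0.6 -0.5]
wrist ridge phase 2.38 3976 at [-99 -63 -27   9  45  81 117]
```

Running on. I lift straight clear and let it settle.

```bash
python3 -m handwheel '[[[0,0,0.007,0,0,0,0.0854],[0,0,0.007,0,0,0,0.0854],[0,0,0.01,0,0,0,0.0854],[0,0,0.015,0,0,0,0.0854],[0,0,0.015,0,0,0,0.0854],[0,0,0.01,0,0,0,0.0854],[0,0,0,0,0,0,0.0854],[0,0,0,0,0,0,0.0854],[0,0,0,0,0,0,0.0854],[0,0,0,0,0,0,0.0854]]]'
python3 -c "
from h import *
tip();im,d=phase('wrist');show(im,'w7.png');im,d=phase('scene');show(im,'s7.png',(210,360,40,260),3.5);im,d=r.grab_frame('top');show(im,'t7.png')
z=np.load('top0.npz')['im'];k=np.abs(z.astype(int)-im).sum(-1)[:310,:300]>60
print('changed px in bystander area',k.sum())"
```

```text
clock: 14.07
tcp_pos: [0.6321, -0.0157, 0.2895]
orientation: [-1.498, -2.76, 0.001]
contact_force: [-0.0, -0.1, 0.8]
grip_width: 0.0855
clk 14.07 face mm [-8.700e+00  1.000e-01  1.147e+02] yawerr -0.02 F local [-0.1 -0.1  0.8]
wrist ridge phase 9.94 2178 at [-99 -63 -27   9  45  81 117]
scene ridge phase 9.45 464 at [-63 -27   9  45  81 117]
changed px in bystander area 0
```

View pics/w7.png

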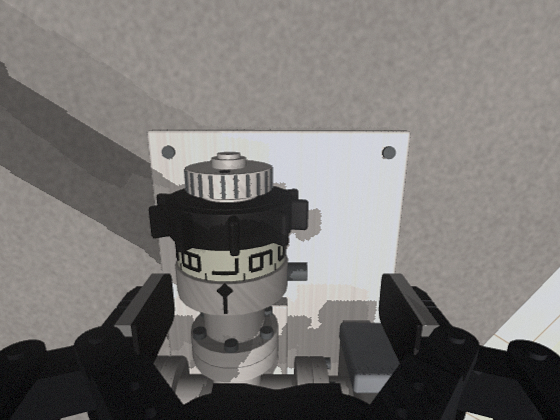

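View pics/s7.png

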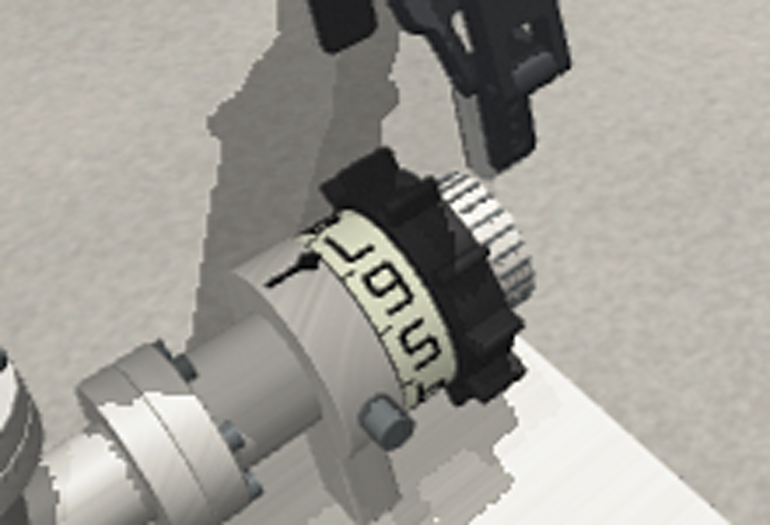

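View pics/t7.png

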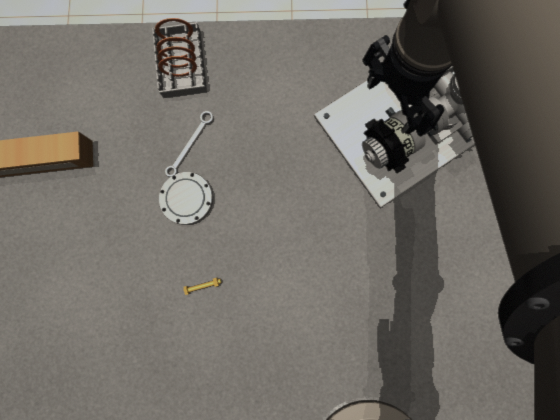

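The 7 sits at the index line (225,262 in the wrist view), with the 8 and 6 beside it. The bystanders are unchanged in the top view, and the gripper stands about 60 mm clear above the wheel. A last stillness check, then I hand in.

```bash
python3 -m handwheel '[[[0,0,0,0,0,0,0.0854],[0,0,0,0,0,0,0.0854],[0,0,0,0,0,0,0.0854]]]'
python3 -c "
from h import *
tip();phase('wrist');phase('scene');r.hand_in()"
```

```text
clock: 14.47
tcp_pos: [0.6325, -0.0158, 0.2902]
orientation: [-1.499, -2.761, 0.0]
contact_force: [0.2, -0.5, 0.2]
grip_width: 0.0857
clk 14.47 face mm [ -8.4  -0.3 115.4] yawerr -0.03 F local [-0.1 -0.5  0.2]
wrist ridge phase 9.94 2163 at [-99 -63 -27   9  45  81 117]
scene ridge phase 9.47 457 at [-63 -27   9  45  81 117]
the job is handed in; nothing more can be done
```

The wheel now rests in the click of numeral 7, and the job is handed in at about 14.5 s of the 64 s allowed. It started in click 4. I pushed it 4→5→6→7 with one open finger behind a ridge, lifting off and letting it settle after each click. `hand_in` reports no verdict.

**Last checks:**
- **Numeral:** 7 is at the index line in both the wrist and scene views.
- **Rest:** the ridges sit within about 0.3° of where they stood at the start, the same as at 5 and 6, and did not move between the last two looks.
- **Push force:** about 5 N at most in the readings between moves; I did not record it during the moves.
- **Clearance:** the gripper is about 60 mm above the wheel, and the contact force is near zero.
- **Loose parts:** no pixel changed in the area of the blank, wrench and bolt in the top view.
- **Shutter wheel:** I never commanded the fingers near it and it looks unchanged, but I judged this only by eye and did not measure its angle.

**One disagreement:** on the first click the wheel lingered near the crest and needed about 5 mm more push than I had worked out. The other two clicks went as planned.

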